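# Check the spring seats of a specimen holder by touch

## Robot

A 7-joint arm with a two-finger parallel gripper is mounted at the origin on a cart in front of the work surface, level with it; the furniture and walls round the work are solid. World frame = base frame: x ahead of the robot, y to its left, z up, the work surface at z = 0. Lengths are in m, angles in rad, forces in N, time in s.
With the tool pointing down it reaches from about 0.4 to 0.85 m from the base axis. Payload 10.4 kg.
Tool frame: the origin (TCP) lies on the centre line of the jaws, within the pads' length; the fingertips stand 11 mm ahead of it and the grasp point (between the pads) lies 8 mm behind it (manip.finger_overhang is the distance from the TCP to the fingertips, in m); z points along the fingers, y is the line along which they close (so a half turn about z gives the same grasp; the last joint's range is limited). The gripper opens to 85 mm and grips with 20 to 120 N. Pads are 22 mm wide; open, the fingers measure 114 mm over their backs; the gripper's body (76 mm by 85 mm) begins 54 mm behind the grasp point. The pads swing forward as they close: fully open they stand 13 mm farther back than shut.
Start: joints at [-1.171, 0.332, -0.065, 1.46, 0.022, 1.35, -0.088], TCP at [0.256, 0.57, 0.242] pointing down, gripper open.
Joint ranges: [-2.6, 2.6], [-0.5, 2.12], [-1.47, 1.34], [0.16, 2.42], [-1.27, 4.41], [0.06, 2.06], [-2.6, 2.6]. Speed limits (rad/s): [2.22, 2.22, 2.79, 2.79, 3.14, 3.14, 3.14].

## Interface

Orientations are given as a unit quaternion [x, y, z, w].
In Python, from workcell import manip, imaging, workorder gives the robot as it stands.
- The arm moves only by the tool jog_arm, never from a script. Its argument "deltas" is a list of rows, each an object with "gripper": the opening, from 0 (shut) to 1 (fully open); "offset": the shift along the tool's x, y, z in m, a list of three; "rotation": the turn, a rotation vector about the tool's x, y, z in degrees, a list of three. In form: [{"gripper": gripper, "offset": [tx, ty, tz], "rotation": [ax, ay, az]}, ...]. A call has 1 to 20 rows; each row shifts and turns the commanded pose from where the row before left it, along the tool's axes as they then stand; what a row does not reach is not made up. A row lasts 1/10 s, in which the tool goes at most 50 mm and 8.59 degrees, less where a joint would pass 70% of its speed; a pose out of reach is approached as far as the arm can. A call with a gripper value outside its range is refused whole. The fingers move at their own pace and stop on an object; "newtons" is the grip in N (left out, the last holds). Time passes only in rows, so rows that do not move let the fingers close. It gives the time, the measured TCP pose, the force, the opening and the grip force at its end, in the units of the state.
- manip.get_obs(): the state, without advancing time (a new reading comes with each control period).
- imaging.camera(name): name is "scene" or "side" or "wrist"; returns the picture (420x560x3 uint8, blue, green, red); there is no depth.
- imaging.camera_model(name): a dict with "camera_matrix" (3x3 intrinsics, pixels), "world_to_cam" (4x4, takes a point from world to camera coordinates); the wrist camera has in their place "hand_eye" (4x4, takes a point from camera to tool coordinates, whose origin is the TCP and whose axes are the flange's). Camera axes: x right, y up, looking along -z (the intrinsics and any distortion apply to the point x, -y, -z); pixel columns grow to the right and rows downward; lengths in m; the calibration is good to about 2 mm. A picture is of the moment at which its call begins: read the wrist's pose just before it. camera_model takes no time and is no camera call.
- workorder.hand_in(): hands the job in; it is judged then, once.
The state is a dict: "clock": time; "joint_pos": joint angles; "joint_velocities": joint speeds; "tau": joint torques, N m; "position": TCP position; "ee_rot": TCP orientation; "ft_force": force on the tool from outside, world axes, zero at the start; "torque": the same for the moment, N m; "grip_width": opening from 0.0 (shut) to 1.0 (fully open); "grasp_force": force on a finger pad.
Only numpy, scipy, OpenCV 4.12 (cv2) and the standard library are available. Lean on these libraries where they do the work, as an engineer would, in place of code of your own. Each camera call takes 0.05 s, during which the arm holds its last target. There are 200 camera calls.

## Task

Before the holder goes to the polisher, check that two of its spring seats move freely: with the fingertips gently press the green specimen straight down a few millimetres, well short of the bottom of its travel, and let it spring back up; then do the same with the black specimen. Do not pinch or lift any specimen, do not touch the two red ones, and leave everything else where it is.

Things in the scene. Friction and masses are not known exactly. Their poses are not given: they have to be found in the camera images.
- holder: round aluminium specimen holder, a disc 152 mm across and 18 mm thick, fixed on the worktop; place and yaw vary. Origin: centre of its underside, on the worktop; z up. Four sprung dark steel cups (seats, 38 mm outside, rim at 44 mm height, floor at 40 mm) sit 46 mm from its axis, at 45, 135, 225 and 315 degrees from its x axis; neighbours are 65 mm apart
- holder_stub (a point): top of the steel stub in the middle of the holder, 22 mm across, 31 mm above the worktop. The four cups stand round it. Each slides straight down 12 mm at most against a spring: it starts to give at about 1.5 N, takes about 5 N for 5 mm and about 10 N at the bottom, and comes back up by itself when let go
- green_specimen: green resin cylinder 30 mm across and 18 mm high with a small L-shaped piece of steel in its top, the first to be pressed. Origin: centre of its underside, z up the axis. It stands loose in one of the holder's four seats (which one varies), underside 40 mm above the worktop at rest, so its top is at 58 mm
- black_specimen: black resin cylinder 30 mm across and 18 mm high with a small square piece of steel in its top, the second to be pressed. Origin: centre of its underside, z up the axis. It stands loose in one of the holder's four seats (which one varies), underside 40 mm above the worktop at rest, so its top is at 58 mm
- red_specimen_l: red resin cylinder 30 mm across and 20 mm high with an L-shaped piece of steel in its top, not to be touched. Origin: centre of its underside, z up the axis. It stands loose in one of the holder's four seats (which one varies), underside 40 mm above the worktop at rest, so its top is at 60 mm
- red_specimen_sq: red resin cylinder 30 mm across and 18 mm high with a square piece of steel in its top, not to be touched. Origin: centre of its underside, z up the axis. It stands loose in one of the holder's four seats (which one varies), underside 40 mm above the worktop at rest, so its top is at 58 mm
- gear: loose steel spur gear 40 mm across, 12 mm high, on the worktop left of the holder. Origin: centre of its underside
- tape: loose roll of black tape 68 mm across, 18 mm high, lying flat behind the holder. Origin: centre of its underside
- timer: loose white timer 60 x 65 x 26 mm with coloured keys, right of the holder. Origin: centre of its underside
- vice_key: loose steel T-handled key 110 x 110 x 20 mm lying on the worktop, to the right of the holder. Origin: centre of its underside

How it is judged:
On the way, in this order (a step that is already met when the one before it is completed fails the run):
1. the green specimen is pressed down by the fingers, at least 1.5 mm (z of green_specimen in the frame of holder below 0.0385 m and contact force between the fingers and green_specimen above 0.3 N), for 0.05 s.
2. the green specimen is let go and has sprung back up (z of green_specimen in the frame of holder above 0.0388 m and contact force between each of the arm, the fingers and green_specimen below 0.05 N), for 0.1 s.
3. the black specimen is pressed down by the fingers, at least 1.5 mm (z of black_specimen in the frame of holder below 0.0385 m and contact force between the fingers and black_specimen above 0.3 N), for 0.05 s.
4. the black specimen is let go and has sprung back up (z of black_specimen in the frame of holder above 0.0388 m and contact force between each of the arm, the fingers and black_specimen below 0.05 N), for 0.1 s.
At the end, for the whole second after the job is handed in: All four specimens stand upright (within 0.1 rad) and still in their seats, sprung back up (underside 38.5 to 42 mm above the holder's foot) and within 4 mm of where they began; the gear, tape, timer and T-handled key are within 20 mm of where they began (distance of each of green_specimen, black_specimen, red_specimen_l, red_specimen_sq from where it was at the start of the episode below 0.004 m and z of green_specimen in the frame of holder between 0.0385 and 0.042 m and angle between each of green_specimen, black_specimen, red_specimen_l, red_specimen_sq's own z axis and vertical below 0.1 rad and linear speed of each of green_specimen, black_specimen, red_specimen_l, red_specimen_sq below 0.02 m/s and z of black_specimen in the frame of holder between 0.0385 and 0.042 m and z of red_specimen_l in the frame of holder between 0.0385 and 0.042 m and z of red_specimen_sq in the frame of holder between 0.0385 and 0.042 m and distance of each of gear, tape, timer, vice_key from where it was at the start of the episode below 0.02 m); the robot touches nothing.
It fails at once if a red specimen is touched (over 0.3 N) or pushed down (contact force between any of the arm, the fingers and red_specimen_l above 0.3 N or z of any of red_specimen_l, red_specimen_sq in the frame of holder below 0.0385 m or contact force between any of the arm, the fingers and red_specimen_sq above 0.3 N).
It fails at once if a specimen is pressed nearly to the bottom of its travel (over 10.5 mm) or with over 15 N (z of any of green_specimen, black_specimen in the frame of holder below 0.0295 m or contact force between any of the fingers, the arm and green_specimen above 15 N or contact force between any of the fingers, the arm and black_specimen above 15 N).
It fails at once if a specimen is lifted (over 3.5 mm above its rest height) (z of any of green_specimen, black_specimen, red_specimen_l, red_specimen_sq in the frame of holder above 0.0435 m).
It fails at once if the gear, tape, timer or T-handled key is moved over 20 mm (distance of any of gear, tape, timer, vice_key from where it was at the start of the episode above 0.02 m).
It also fails if it takes over 35 s, if anything falls off the work surface, if the arm or the gripper's body presses on something with over 40 N, if the wrist force passes 120 N, or if a joint passes its speed limit or range.

## Working session

There is one attempt and no reset: what is moved stays moved. The work goes in short steps, Python scripts to look and compute and a tool call to move; the robot and the scene stay as the last step left them, time stands still between calls to the robot, and variables do not carry over. Pictures are saved under pics/ and viewed, at most 10 in all, crops included, and the job is handed in when it is done.

Besides the shell and the picture viewer there is one more tool, called after "Call:" in YAML: its name, and indented under it one key for each argument. jog_arm: Moves the arm, as the interface text tells. Its arguments: {"type":"object","properties":{"deltas":{"type":"array","items":{"type":"object","properties":{"gripper":{"type":"number"},"offset":{"type":"array","items":{"type":"number"}},"rotation":{"type":"array","items":{"type":"number"}}}}},"newtons":{"type":"number"}},"required":["deltas"]}

```bash
mkdir -p pics; python3 - <<'E'
from workcell import manip, imaging
import cv2,numpy as np
o=manip.get_obs();print({k:np.round(v,3).tolist() for k,v in o.items()},manip.finger_overhang)
for n in("scene","side"):
    cv2.imwrite(f"pics/{n}0.png",imaging.camera(n)); print({k:np.round(v,4).tolist() if not isinstance(v,str) else v for k,v in imaging.camera_model(n).items()})
print(imaging.camera_model("wrist"))
E
```

```text
{'clock': 0.0, 'joint_pos': [-1.171, 0.333, -0.065, 1.461, 0.022, 1.35, -0.089], 'joint_velocities': [-0.0, 0.0, 0.0, -0.0, -0.001, -0.001, 0.001], 'tau': [0.0, -62.542, 0.05, -39.162, 0.016, 0.01, 0.0], 'position': [0.256, 0.57, 0.242], 'ee_rot': [0.21, 0.978, -0.001, -0.0], 'ft_force': [-0.397, -0.296, 0.844], 'torque': [0.035, 0.037, 0.027], 'grasp_force': 0.0, 'grip_width': 1.002} 0.011
{'camera_matrix': [[505.4432, 0.0, 280.2832], [0.0, 505.4432, 211.3943], [0.0, 0.0, 1.0]], 'world_to_cam': [[0.59, -0.8074, -0.009, -0.4888], [0.6098, 0.4382, 0.6604, -0.2822], [-0.5293, -0.3951, 0.7508, -0.8166], [0.0, 0.0, 0.0, 1.0]]}
{'camera_matrix': [[405.1512, 0.0, 275.1883], [0.0, 405.1512, 211.2833], [0.0, 0.0, 1.0]], 'world_to_cam': [[0.9931, -0.1157, -0.02, -0.5767], [0.0874, 0.6157, 0.7831, 0.0394], [-0.0783, -0.7795, 0.6215, -1.0966], [0.0, 0.0, 0.0, 1.0]]}
{'camera_matrix': array([[365.2801894 ,   0.        , 278.54231716],
       [  0.        , 365.2801894 , 212.36463748],
       [  0.        ,   0.        ,   1.        ]]), 'hand_eye': array([[-7.10713867e-04,  9.50662805e-01,  3.10225282e-01,
         8.11896505e-02],
       [ 9.99999700e-01,  7.71164454e-04, -7.22175460e-05,
        -1.01873480e-03],
       [-3.07889245e-04,  3.10225137e-01, -9.50663068e-01,
        -1.30777171e-01],
       [ 0.00000000e+00,  0.00000000e+00,  0.00000000e+00,
         1.00000000e+00]])}
```

View pics/scene0.png

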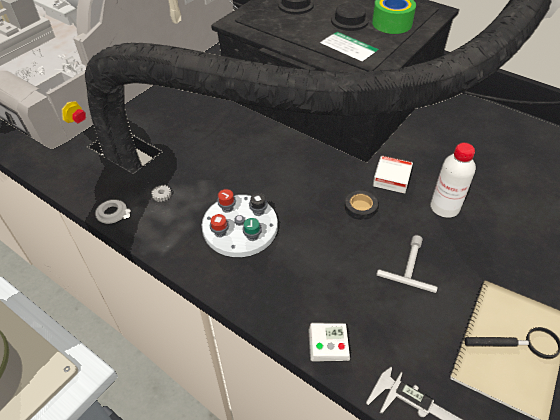

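View pics/side0.png

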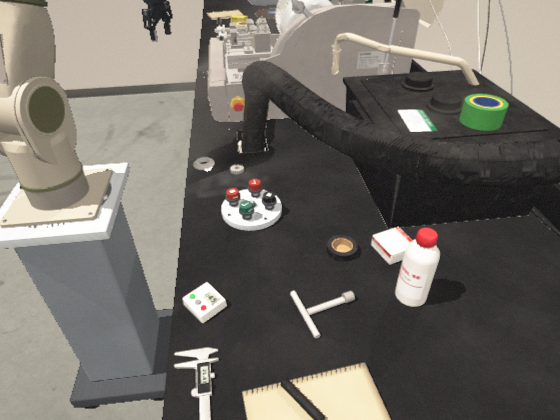

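The scene view shows the holder at about (240,224), with green at (253,226), black at (258,202) and the reds at (226,197) and (219,222). The side view shows it at about (251,208). I'll crop both views for precise pixels.

```bash
cat > h.py <<'E'
import numpy as np, cv2
from workcell import imaging
def ray(n,u,v):
    m=imaging.camera_model(n);K=m["camera_matrix"];T=m["world_to_cam"]
    d=np.array([(u-K[0,2])/K[0,0],-(v-K[1,2])/K[1,1],-1]);R=T[:3,:3]
    return -R.T@T[:3,3],R.T@d
def onz(n,u,v,z):
    c,d=ray(n,u,v);return c+d*(z-c[2])/d[2]
def tri(a,b):
    (c1,d1),(c2,d2)=ray(*a),ray(*b)
    s=np.linalg.lstsq(np.c_[d1,-d2],c2-c1,rcond=None)[0]
    p,q=c1+s[0]*d1,c2+s[1]*d2
    return (p+q)/2,np.linalg.norm(p-q)
def proj(n,p):
    m=imaging.camera_model(n);K=m["camera_matrix"];T=m["world_to_cam"]
    q=T[:3,:3]@p+T[:3,3];return K[0,0]*q[0]/-q[2]+K[0,2],-K[1,1]*q[1]/-q[2]+K[1,2]
E
python3 - <<'E'
from h import *
a=cv2.imread("pics/scene0.png")[180:265,190:290];b=cv2.imread("pics/side0.png")[170:235,210:290]
A=cv2.resize(a,None,fx=4,fy=4,interpolation=3);B=cv2.resize(b,None,fx=4,fy=4,interpolation=3)
C=np.zeros((340,720,3),np.uint8);C[:340,:400]=A;C[:260,400:]=B;cv2.imwrite("pics/crop0.png",C)
for n,l in(("scene",[(253,226),(258,202),(226,197),(219,222)]),("side",[(246,206),(269,199),(255,184),(232,193)])):
    for u,v in l: print(n,onz(n,u,v,.058).round(3))
# hose points
print(tri(("scene",180,48),("side",300,85)),onz("scene",125,160,0),onz("side",255,147,0))
E
```

```text
scene [ 0.488 -0.185  0.058]
scene [ 0.542 -0.155  0.058]
scene [ 0.516 -0.095  0.058]
scene [ 0.458 -0.127  0.058]
side [ 0.491 -0.187  0.058]
side [ 0.547 -0.168  0.058]
side [ 0.519 -0.099  0.058]
side [ 0.46  -0.13   0.058]
(array([0.67540823, 0.14859005, 0.2167879 ]), np.float64(0.015254756399747018)) [0.50707727 0.20943647 0.        ] [0.53843924 0.19150661 0.        ]
```

View pics/crop0.png

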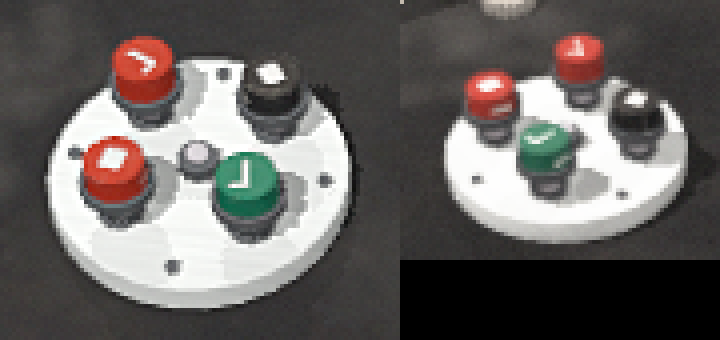

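```bash
python3 - <<'E'
from h import *
from scipy.optimize import least_squares
S={"scene":[(251.5,223.7),(257.7,198),(225.7,195.5),(218.2,219.2)],"side":[(246,204.5),(269,195.5),(255,182.5),(232.7,192)]}
st={"scene":(239.5,219.5)}
def pts(p,k):
    a=p[2]+k*np.pi/2;h=.060 if k==2 else .058
    return np.array([p[0]+.046*np.cos(a),p[1]+.046*np.sin(a),h])
def r(p,ns=("scene","side")):
    return np.concatenate([np.subtract(proj(n,pts(p,k)),S[n][k]) for n in ns for k in range(4)])
for ns in(("scene",),("side",),("scene","side")):
    s=least_squares(r,[.5,-.14,-1.9],args=(ns,));print(ns,s.x.round(4),s.fun.round(1))
    for k,n in enumerate(("green","black","redL","redsq")):print(n,pts(s.x,k).round(4))
line=[(258,140),(256,90),(275,80),(320,115),(370,140),(430,155),(530,157)]
L=np.concatenate([np.linspace(a,b,40) for a,b in zip(line,line[1:])])
for u,v in[(128,150),(115,115),(103,85),(125,60),(180,68),(260,88),(350,92),(430,80)]:
    c,d=ray("scene",u,v);best=[]
    for t in np.linspace(.6,1.8,241):
        q=proj("side",c+t*d);best.append((np.hypot(*(L-q).T).min(),t))
    e,t=min(best);print((u,v),(c+t*d).round(3),round(e,1))
E
```

```text
('scene',) [ 0.5051 -0.1355 -1.8735] [ 0.1 -0.3 -0.   0.6 -0.1 -0.9  0.1  0.6]
green [ 0.4914 -0.1794  0.058 ]
black [ 0.549  -0.1492  0.058 ]
redL [ 0.5188 -0.0916  0.06  ]
redsq [ 0.4612 -0.1218  0.058 ]
('side',) [ 0.5054 -0.1391 -1.8817] [ 0.   0.4  0.1 -0.1  0.  -0.1 -0.1 -0.3]
green [ 0.4913 -0.1829  0.058 ]
black [ 0.5492 -0.1532  0.058 ]
redL [ 0.5194 -0.0953  0.06  ]
redsq [ 0.4616 -0.125   0.058 ]
('scene', 'side') [ 0.5051 -0.1363 -1.8765] [ 0.4 -0.1  0.3  0.8  0.2 -0.8  0.3  0.7 -0.1 -0.3 -0.1 -0.8 -0.3 -0.7
 -0.3 -0.9]
green [ 0.4913 -0.1801  0.058 ]
black [ 0.549  -0.1501  0.058 ]
redL [ 0.519  -0.0924  0.06  ]
redsq [ 0.4613 -0.1224  0.058 ]
(128, 150) [ 0.545  0.247 -0.016] 3.6
(115, 115) [0.553 0.268 0.074] 0.5
(103, 85) [0.558 0.285 0.146] 0.5
(125, 60) [0.615 0.262 0.187] 0.5
(180, 68) [0.584 0.052 0.261] 0.2
(260, 88) [ 0.536 -0.179  0.338] 0.7
(350, 92) [ 0.526 -0.338  0.402] 0.8
(430, 80) [ 0.818 -0.347  0.263] 0.2
```

The hose's depth is ambiguous from these two views. I'll go round it close to the base with the fingers shut, then look again from a new position.

Call:
jog_arm:
  deltas:
    - {"gripper":0,"offset":[-0.0216,-0.0326,0],"rotation":[0,0,0]}
    - {"gripper":0,"offset":[-0.0216,-0.0326,0],"rotation":[0,0,0]}
    - {"gripper":0,"offset":[-0.0216,-0.0326,0],"rotation":[0,0,0]}
    - {"gripper":0,"offset":[-0.0216,-0.0326,0],"rotation":[0,0,0]}
    - {"gripper":0,"offset":[-0.0216,-0.0326,0],"rotation":[0,0,0]}
    - {"gripper":0,"offset":[-0.0216,-0.0326,0],"rotation":[0,0,0]}
    - {"gripper":0,"offset":[-0.0216,-0.0326,0],"rotation":[0,0,0]}
    - {"gripper":0,"offset":[-0.029,-0.0235,0],"rotation":[0,0,0]}
    - {"gripper":0,"offset":[-0.029,-0.0235,0],"rotation":[0,0,0]}
    - {"gripper":0,"offset":[-0.029,-0.0235,0],"rotation":[0,0,0]}
    - {"gripper":0,"offset":[-0.029,-0.0235,0],"rotation":[0,0,0]}
    - {"gripper":0,"offset":[-0.029,-0.0235,0],"rotation":[0,0,0]}
    - {"gripper":0,"offset":[-0.029,-0.0235,0],"rotation":[0,0,0]}
    - {"gripper":0,"offset":[-0.02,-0.032,0],"rotation":[0,0,0]}
    - {"gripper":0,"offset":[-0.02,-0.032,0],"rotation":[0,0,0]}
    - {"gripper":0,"offset":[-0.02,-0.032,0],"rotation":[0,0,0]}
    - {"gripper":0,"offset":[-0.02,-0.032,0],"rotation":[0,0,0]}
    - {"gripper":0,"offset":[0,0,0],"rotation":[0,0,0]}
    - {"gripper":0,"offset":[0,0,0],"rotation":[0,0,0]}
  newtons: 20

```text
clock: 2.0
position: [0.4217, -0.05, 0.2421]
ee_rot: [0.211, 0.978, 0.0, -0.0]
ft_force: [-0.1, 0.3, 0.3]
grip_width: -0.001
grasp_force: 0.0
```

```bash
python3 - <<'E'
from h import *
im={n:imaging.camera(n) for n in("wrist","scene","side")}
for n in im: cv2.imwrite(f"pics/{n}1.png",im[n])
C=np.zeros((600,800,3),np.uint8)
C[:300,:400]=cv2.resize(im["wrist"],(400,300),interpolation=3)
C[300:,:400]=im["scene"][0:300,60:460]; C[300:,400:]=im["side"][0:300,120:520]
cv2.imwrite("pics/m1.png",C)
E
```

```text
(no output)
```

View pics/m1.png

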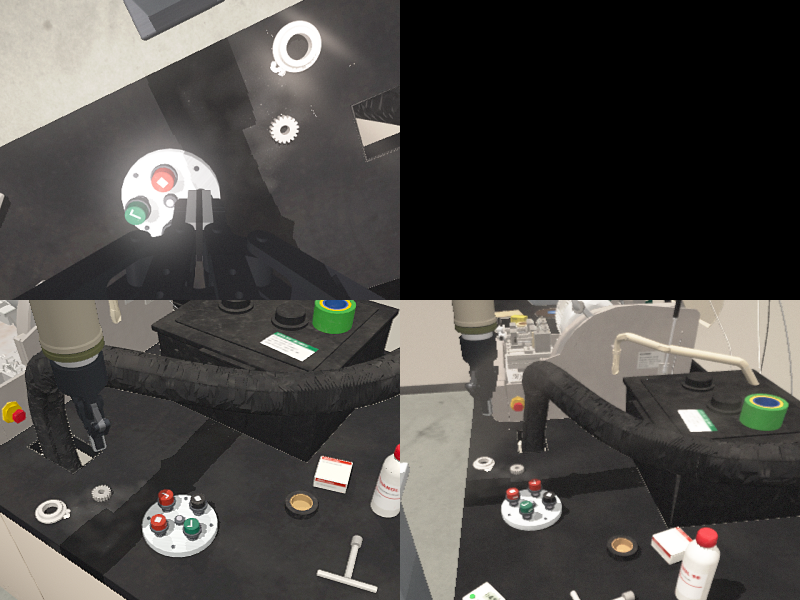

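The wrist view shows red-square at about (227,253) and green at about (189,298). Apparent width puts the hose well beyond the black seat. I'll cross-check the specimen positions from the wrist view.

```bash
python3 - <<'E'
from h import *
from scipy.spatial.transform import Rotation as Ro
im=cv2.imread("pics/wrist1.png");hsv=cv2.cvtColor(im,cv2.COLOR_BGR2HSV)
m=imaging.camera_model("wrist");K=m["camera_matrix"];H=m["hand_eye"]
R=Ro.from_quat([.211,.978,0,0]).as_matrix();t=np.array([.4217,-.05,.2421])
def wz(u,v,z):
    d=R@H[:3,:3]@np.array([(u-K[0,2])/K[0,0],-(v-K[1,2])/K[1,1],-1]);c=R@H[:3,3]+t
    return c+d*(z-c[2])/d[2]
print(wz(189,298,.058),wz(227,253,.058),wz(239,281,.031))
cv2.imwrite("pics/w1c.png",cv2.resize(im[195:345,150:350],None,fx=4,fy=4,interpolation=3))
E
```

```text
[ 0.48516971 -0.17637827  0.058     ] [ 0.45753199 -0.12056743  0.058     ] [ 0.50079471 -0.1324626   0.031     ]
```

View pics/w1c.png

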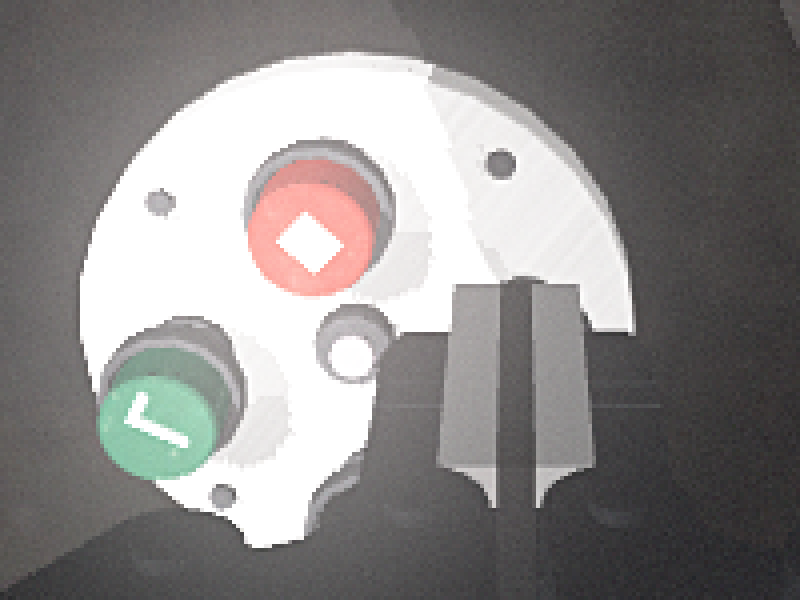

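```bash
python3 - <<'E'
from h import *
from scipy.spatial.transform import Rotation as Ro
m=imaging.camera_model("wrist");K=m["camera_matrix"];H=m["hand_eye"]
R=Ro.from_quat([.211,.978,0,0]).as_matrix();t=np.array([.4217,-.05,.2421])
def wz(u,v,z):
    d=R@H[:3,:3]@np.array([(u-K[0,2])/K[0,0],-(v-K[1,2])/K[1,1],-1]);c=R@H[:3,3]+t
    return c+d*(z-c[2])/d[2]
for u,v,z in((189.3,301.8,.058),(227.8,254.8,.058),(238,283.8,.031)):print(wz(u,v,z).round(4))
for x in(0,.005,.011):
  for z in(0,.005,.011,.02):
    q=np.linalg.inv(H)@[x,0,z,1];print(x,z,(K[0,0]*q[0]/-q[2]+K[0,2]).round(1),(-K[1,1]*q[1]/-q[2]+K[1,2]).round(1))
print(R[:,:2].round(4), "tip edge v=",195+285/4,"u",150+516/4)
d=np.array([.4895,-.179])-t[:2];print("green",(R[:2,:2].T@d).round(4));print("g->b",(R[:2,:2].T@[.0577,.0300]).round(4))
E
```

```text
[ 0.489  -0.1782  0.058 ]
[ 0.4595 -0.1207  0.058 ]
[ 0.5033 -0.1349  0.031 ]
0 0 281.1 301.8
0 0.005 281.0 295.4
0 0.011 280.9 288.2
0 0.02 280.8 278.3
0.005 0 281.1 291.0
0.005 0.005 281.0 284.9
0.005 0.011 280.9 278.0
0.005 0.02 280.8 268.5
0.011 0 281.1 277.8
0.011 0.005 281.0 271.9
0.011 0.011 280.9 265.4
0.011 0.02 280.8 256.5
[[-0.911   0.4123]
 [ 0.4123  0.911 ]
 [ 0.      0.    ]] tip edge v= 266.25 u 279.0
green [-0.115  -0.0896]
g->b [-0.0402  0.0511]
```

The fingertips sit 11 mm ahead of the TCP, as stated. Next I'll move over green and come down to 11 mm above it.

Call:
jog_arm:
  deltas:
    - {"gripper":0,"offset":[-0.023,-0.0179,0]}
    - {"gripper":0,"offset":[-0.023,-0.0179,0]}
    - {"gripper":0,"offset":[-0.023,-0.0179,0]}
    - {"gripper":0,"offset":[-0.023,-0.0179,0]}
    - {"gripper":0,"offset":[-0.023,-0.0179,0]}
    - {"gripper":0,"offset":[0,0,0.03]}
    - {"gripper":0,"offset":[0,0,0.03]}
    - {"gripper":0,"offset":[0,0,0.03]}
    - {"gripper":0,"offset":[0,0,0.03]}
    - {"gripper":0,"offset":[0,0,0.03]}
    - {"gripper":0,"offset":[0,0,0.012]}
    - {"gripper":0,"offset":[0,0,0]}
    - {"gripper":0,"offset":[0,0,0]}

```text
schema error: expected keys gripper, offset, rotation
```

```bash
python3 - <<'E'
from h import *
C=np.zeros((400,800,3),np.uint8)
C[:,:400]=cv2.resize(imaging.camera("scene")[170:270,190:290],(400,400),interpolation=3)
C[:,400:]=cv2.resize(imaging.camera("side")[145:245,200:300],(400,400),interpolation=3)
cv2.imwrite("pics/hov.png",C)
E
```

```text
(no output)
```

View pics/hov.png

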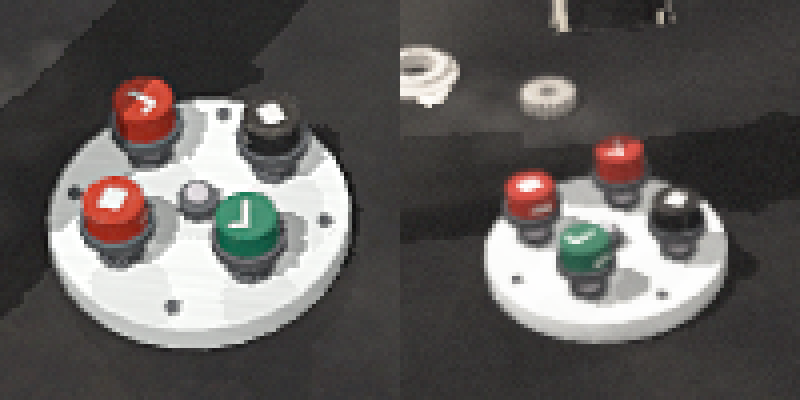

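The call was refused because the rows left out rotation, so the arm hasn't moved. The picture shows the holder untouched. I'll send it again.

Call:
jog_arm:
  deltas:
    - {"gripper":0,"offset":[-0.023,-0.0179,0],"rotation":[0,0,0]}
    - {"gripper":0,"offset":[-0.023,-0.0179,0],"rotation":[0,0,0]}
    - {"gripper":0,"offset":[-0.023,-0.0179,0],"rotation":[0,0,0]}
    - {"gripper":0,"offset":[-0.023,-0.0179,0],"rotation":[0,0,0]}
    - {"gripper":0,"offset":[-0.023,-0.0179,0],"rotation":[0,0,0]}
    - {"gripper":0,"offset":[0,0,0.03],"rotation":[0,0,0]}
    - {"gripper":0,"offset":[0,0,0.03],"rotation":[0,0,0]}
    - {"gripper":0,"offset":[0,0,0.03],"rotation":[0,0,0]}
    - {"gripper":0,"offset":[0,0,0.03],"rotation":[0,0,0]}
    - {"gripper":0,"offset":[0,0,0.03],"rotation":[0,0,0]}
    - {"gripper":0,"offset":[0,0,0.012],"rotation":[0,0,0]}
    - {"gripper":0,"offset":[0,0,0],"rotation":[0,0,0]}
    - {"gripper":0,"offset":[0,0,0],"rotation":[0,0,0]}

```text
clock: 3.55
position: [0.4908, -0.1786, 0.0813]
ee_rot: [0.21, 0.978, -0.0, 0.0]
ft_force: [-0.7, 0.4, 0.2]
grip_width: -0.002
grasp_force: 0.0
```

```bash
python3 - <<'E'
from h import *
C=np.zeros((400,800,3),np.uint8)
C[:,:400]=cv2.resize(imaging.camera("scene")[170:270,190:290],(400,400),interpolation=3)
C[:,400:]=cv2.resize(imaging.camera("side")[145:245,200:300],(400,400),interpolation=3)
cv2.imwrite("pics/hov2.png",C)
E
```

```text
(no output)
```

View pics/hov2.png

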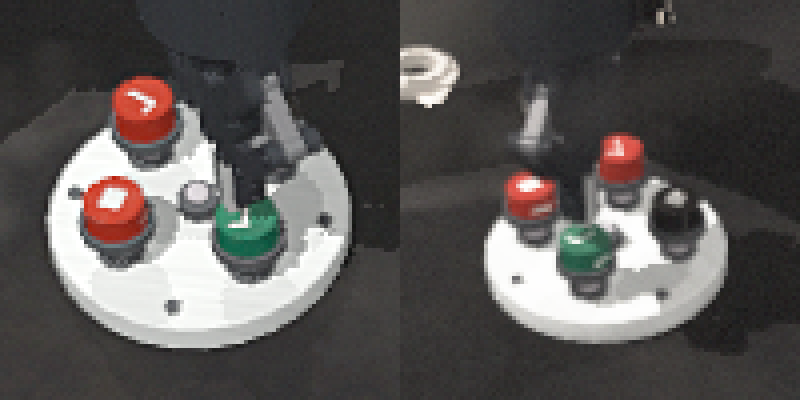

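The fingertips are centred above green and clear of the reds. Now I'll lower slowly to a press of roughly 4 mm.

Call:
jog_arm:
  deltas:
    - {"gripper":0,"offset":[0,0,0.006],"rotation":[0,0,0]}
    - {"gripper":0,"offset":[0,0,0.004],"rotation":[0,0,0]}
    - {"gripper":0,"offset":[0,0,0.002],"rotation":[0,0,0]}
    - {"gripper":0,"offset":[0,0,0.001],"rotation":[0,0,0]}
    - {"gripper":0,"offset":[0,0,0.001],"rotation":[0,0,0]}
    - {"gripper":0,"offset":[0,0,0.001],"rotation":[0,0,0]}
    - {"gripper":0,"offset":[0,0,0.001],"rotation":[0,0,0]}
    - {"gripper":0,"offset":[0,0,0],"rotation":[0,0,0]}
    - {"gripper":0,"offset":[0,0,0],"rotation":[0,0,0]}

```text
clock: 4.55
position: [0.4901, -0.1784, 0.0643]
ee_rot: [0.21, 0.978, 0.0, -0.0]
ft_force: [-1.4, 2.4, 4.0]
grip_width: -0.001
grasp_force: 2.0
```

The force is about 4 N, so green is down about 4 mm. I'll release it, rise and move over black.

Call:
jog_arm:
  deltas:
    - {"gripper":0,"offset":[0,0,-0.003],"rotation":[0,0,0]}
    - {"gripper":0,"offset":[0,0,-0.004],"rotation":[0,0,0]}
    - {"gripper":0,"offset":[0,0,-0.01],"rotation":[0,0,0]}
    - {"gripper":0,"offset":[0,0,-0.019],"rotation":[0,0,0]}
    - {"gripper":0,"offset":[0,0,0],"rotation":[0,0,0]}
    - {"gripper":0,"offset":[0,0,0],"rotation":[0,0,0]}
    - {"gripper":0,"offset":[-0.01,0.0128,0],"rotation":[0,0,0]}
    - {"gripper":0,"offset":[-0.01,0.0128,0],"rotation":[0,0,0]}
    - {"gripper":0,"offset":[-0.01,0.0128,0],"rotation":[0,0,0]}
    - {"gripper":0,"offset":[-0.01,0.0128,0],"rotation":[0,0,0]}
    - {"gripper":0,"offset":[0,0,0.01],"rotation":[0,0,0]}
    - {"gripper":0,"offset":[0,0,0.01],"rotation":[0,0,0]}
    - {"gripper":0,"offset":[0,0,0],"rotation":[0,0,0]}
    - {"gripper":0,"offset":[0,0,0],"rotation":[0,0,0]}

```text
clock: 5.95
position: [0.5467, -0.1487, 0.0797]
ee_rot: [0.21, 0.978, -0.0, -0.001]
ft_force: [-0.8, -1.0, -0.2]
grip_width: -0.001
grasp_force: 0.0
```

```bash
python3 - <<'E'
from h import *
C=np.zeros((400,800,3),np.uint8)
C[:,:400]=cv2.resize(imaging.camera("scene")[170:270,190:290],(400,400),interpolation=3)
C[:,400:]=cv2.resize(imaging.camera("side")[145:245,200:300],(400,400),interpolation=3)
cv2.imwrite("pics/hov3.png",C)
E
```

```text
(no output)
```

View pics/hov3.png

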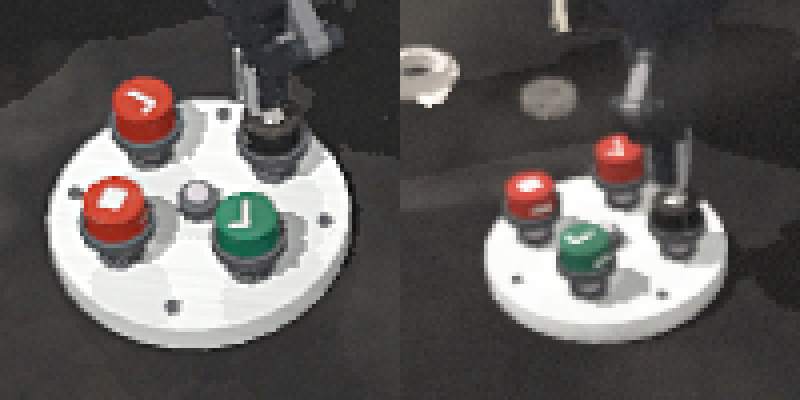

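Green is back up and the fingertips are over black. I'll press it the same way, about 15 mm down from here.

Call:
jog_arm:
  deltas:
    - {"gripper":0,"offset":[0,0,0.006],"rotation":[0,0,0]}
    - {"gripper":0,"offset":[0,0,0.003],"rotation":[0,0,0]}
    - {"gripper":0,"offset":[0,0,0.002],"rotation":[0,0,0]}
    - {"gripper":0,"offset":[0,0,0.001],"rotation":[0,0,0]}
    - {"gripper":0,"offset":[0,0,0.001],"rotation":[0,0,0]}
    - {"gripper":0,"offset":[0,0,0.001],"rotation":[0,0,0]}
    - {"gripper":0,"offset":[0,0,0.001],"rotation":[0,0,0]}
    - {"gripper":0,"offset":[0,0,0],"rotation":[0,0,0]}
    - {"gripper":0,"offset":[0,0,0],"rotation":[0,0,0]}

```text
clock: 6.95
position: [0.5475, -0.1482, 0.0653]
ee_rot: [0.21, 0.978, 0.0, -0.0]
ft_force: [-2.7, 0.7, 2.6]
grip_width: -0.001
grasp_force: 1.8
```

Call:
jog_arm:
  deltas:
    - {"gripper":0,"offset":[0,0,0.001],"rotation":[0,0,0]}
    - {"gripper":0,"offset":[0,0,0],"rotation":[0,0,0]}
    - {"gripper":0,"offset":[0,0,0],"rotation":[0,0,0]}

```text
clock: 7.25
position: [0.5476, -0.1482, 0.0643]
ee_rot: [0.21, 0.978, 0.0, -0.0]
ft_force: [-3.2, 0.9, 3.9]
grip_width: -0.001
grasp_force: 2.2
```

Call:
jog_arm:
  deltas:
    - {"gripper":0,"offset":[0,0,-0.003],"rotation":[0,0,0]}
    - {"gripper":0,"offset":[0,0,-0.004],"rotation":[0,0,0]}
    - {"gripper":0,"offset":[0,0,-0.01],"rotation":[0,0,0]}
    - {"gripper":0,"offset":[0,0,-0.02],"rotation":[0,0,0]}
    - {"gripper":0,"offset":[0,0,-0.03],"rotation":[0,0,0]}
    - {"gripper":0,"offset":[0,0,-0.02],"rotation":[0,0,0]}
    - {"gripper":0,"offset":[0,0,0],"rotation":[0,0,0]}
    - {"gripper":0,"offset":[0,0,0],"rotation":[0,0,0]}
    - {"gripper":0,"offset":[0,0,0],"rotation":[0,0,0]}
    - {"gripper":0,"offset":[0,0,0],"rotation":[0,0,0]}

```text
clock: 8.25
position: [0.5471, -0.1481, 0.1505]
ee_rot: [0.21, 0.978, -0.0, -0.001]
ft_force: [0.6, 0.3, 0.4]
grip_width: -0.001
grasp_force: 0.0
```

```bash
python3 - <<'E'
from h import *
C=np.zeros((400,800,3),np.uint8)
C[:,:400]=cv2.resize(imaging.camera("scene")[170:270,190:290],(400,400),interpolation=3)
C[:,400:]=cv2.resize(imaging.camera("side")[145:245,200:300],(400,400),interpolation=3)
cv2.imwrite("pics/end.png",C)
E
```

```text
(no output)
```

View pics/end.png

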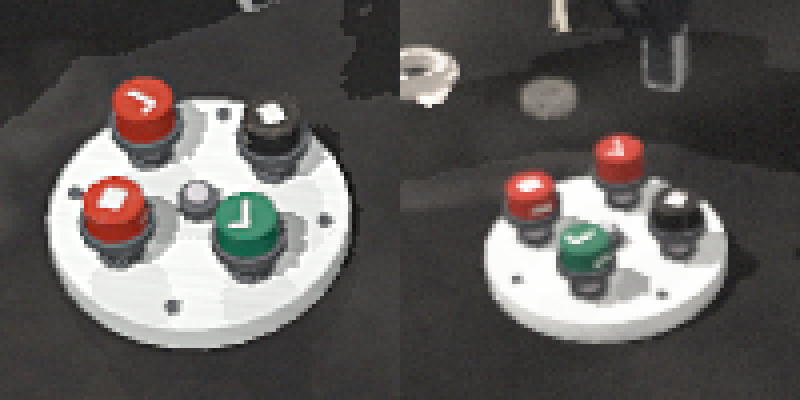

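All four specimens stand as they did before and the robot is clear of everything, so I'm handing in.

```bash
python3 -c "
from workcell import workorder
print(workorder.hand_in())"
```

```text
the job is handed in; nothing more can be done
None
```

I pressed the green and then the black specimen down about 4 mm (about 4 N each) and both sprang back; the last pictures show all four specimens where they began, and the job was handed in at about 8.4 s with no verdict shown.

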